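# Load a pocket knife under the hold-down flap of a loading nest

### The arm

A 7-joint arm with a two-finger parallel gripper is mounted at the origin on the work surface. World frame = base frame: x ahead of the robot, y to its left, z up, the work surface at z = 0. Lengths are in mm, angles in rad, forces in N, time in s.
With the tool pointing down it reaches from about 400 to 875 mm from the base axis. Payload 4.4 kg.
Tool frame: the origin (TCP) lies at the very end of the fingers, on their centre line; the grasp point (between the pads) lies 19 mm behind it; y points along the fingers, x is the direction in which the jaws open and shut, and the axes are right-handed (so a half turn about y gives the same grasp; the last joint's range is limited). The gripper opens to 85 mm and grips with 20 to 120 N. Pads are 22 mm wide; open, the fingers measure 114 mm over their backs; the gripper's body (76 mm by 85 mm) begins 54 mm behind the grasp point. The pads swing forward as they close: fully open they stand 13 mm farther back than shut.
Start: joints at [1.253, 0.628, 0.038, 1.517, -0.027, 0.996, -0.02], TCP at [161.973, -629.51, 231.313] pointing down, gripper open.
Joint ranges: [-3.06, 3.06], [-0.37, 2.12], [-1.25, 1.32], [0.18, 2.47], [-1.1, 4.24], [0.23, 1.98], [-2.94, 2.94]. Speed limits (rad/s): [2.57, 2.57, 3.14, 3.14, 3.14, 3.14, 3.14].

### API

Orientations are given as [roll, pitch, yaw] about the fixed x, y, z axes, in that order (R = Rz(yaw) Ry(pitch) Rx(roll)).
In Python, from cell import readout, eyes, finish_job gives the robot as it stands. The module is installed in compiled form; this text tells all that it offers.
- The arm moves only by the tool apply_moves, never from a script. Its argument "commands" is a list that holds one entry, the list of rows, each a list of 6 numbers: the shift along the tool's x, y, z in units of 0.04 m (1.0 is 0.04 m), then the turn, a rotation vector about the tool's x, y, z in units of 5 degrees (1.0 is 5 degrees). A call has 1 to 8 rows; each row shifts and turns the pose as measured when the row begins, along the tool's axes as they then stand; what a row does not reach is not made up. A row lasts 1/12 s, in which the tool goes at most 41.7 mm and 7.16 degrees, less where a joint would pass 70% of its speed; a pose out of reach is approached as far as the arm can. A call with a number of a shift or a turn outside -1 to 1 is refused whole. A call with a gripper value outside its range is refused whole. "claw" is the finger opening in mm, from 0 to 85.4, set as the call begins (left out, the last holds). The fingers move at their own pace and stop on an object; the grip force is fixed at half the most. Time passes only in rows, so rows that do not move let the fingers close. It gives the time, the measured TCP pose, the force and the opening at its end, in the units of the state.
- readout.read_state(): the state, without advancing time (a new reading comes with each control period).
- eyes.get_image(name): name is "scene" or "top"; returns a dict with "image" (384x512x3 uint8, red, green, blue), "mtx" (3x3 intrinsics, pixels), "rvec" (rotation vector, rad) and "tvec" (3), from world to camera coordinates, as OpenCV has them. Camera axes: x right, y down, z forward; pixel columns grow to the right and rows downward; lengths in mm; the calibration is good to about 2 mm. A picture is of the moment at which its call begins. There is no depth.
- finish_job(): hands the job in, once; it reports no verdict.
The state is a dict: "clock": time; "qpos": joint angles; "qd": joint speeds; "tau": joint torques, N m; "eef_pos": TCP position; "tool_rot": TCP orientation; "force": force on the tool from outside, world axes, zero at the start; "torque": the same for the moment, N m; "width": finger opening in mm.
Only numpy, scipy, OpenCV 4.12 (cv2) and the standard library are available. Lean on these libraries where they do the work, as an engineer would, in place of code of your own. Each camera call takes 0.05 s, during which the arm holds its last target. There are 200 camera calls.

### The job

Load the pocket knife that lies in the lane of the metal loading nest: press the long paddle down with one fingertip to hold the spring-closed flap open and, still holding it, push the knife along the lane with the other fingertip, under the flap and fully home against the end stop. Then let the paddle go, so that the flap springs down on top of the knife. Only push the knife, do not lift it, and leave the spare knife, the parts tray and the screwdriver where they are.

Things in the scene. Friction and masses are not known exactly. Their poses are not given: they have to be found in the camera images.
- nest: Loading nest fixed to the bench: aluminium base plate 270 x 135 x 12 mm (nest x -172 to 98, y -99 to 36 mm) with a straight lane on it. Origin: on the bench surface, under the lane's centre line at the flap's front edge. x runs along the lane in the pushing direction, z up. Lane floor z = 12 mm, 29 mm wide, centred on y = 0, between rails 4 mm thick with tops at z = 18 mm.
- stop_face (a point): Middle of the foot of the end stop's face, on the lane floor at nest x = 75 mm, y = 0, z = 12 mm. The stop is 37 mm wide with its top at z = 30 mm; the knife's nose rests against it when home.
- lip (a point): Middle of the lower front edge of the flap's hanging lip: nest x = 0, y = 6.5 mm, z = 22 mm when shut, so that it blocks the knife. It moves with the flap. The flap covers nest x 0 to 70 mm over the lane, its lip is 15 mm wide, roof top 37 mm above the bench shut, 56 mm open. Fingertips 70 mm apart, 21 mm above the bench can hold the paddle and push the knife at once.
- flap (a joint): Angle (rad) of flap and paddle, one rigid rocker hinged parallel to nest x at y = -24, z = 17 mm. 0 = shut, 0.6 = fully open (hard stop). Pressing the paddle opens it, a spring shuts it when let go (3 N at the press point to start, 5 N fully open). The knife passes freely from 0.5 rad up (5 mm spare at 0.55). Released on the knife it rests at about 0.27 rad.
- press_point (a point): Point on top of the paddle, a ribbed steel plate on the nest's -y side of the lane: 155 mm along the lane (nest x -160 to -5), 4 mm thick, reaching 70 mm out from the hinge. Site: half way along (nest x -82.5), 46 mm out. Shut, the plate slopes up outwards at 0.6 rad (point y -61, z 45 mm); fully open it is level (point y -70, z 19 mm). Press it anywhere along; fingertips can slide on it.
- knife: Closed pocket knife lying flat in the lane in front of the flap, 91 mm long (x), 25 mm wide (y), 16 mm thick (z), both ends rounded with 12.5 mm radius, red scales with steel between, 60 to 130 g. Origin: centre of its underside. Fully home, its origin is at nest x = 29.5 mm and its tail sticks out 16 mm in front of the flap.
- spare_knife: An identical knife lying on the bench beside the nest, not to be touched. Origin: centre of its underside.
- parts_tray: Open green tray of rivets, 110 x 200 x 32 mm, standing past the end-stop end of the nest, to be left alone. Origin: centre of its underside.
- screwdriver: Screwdriver 160 mm long lying on the bench on the paddle side of the nest, to be left alone. Its x axis runs along it.
Things that resemble listed ones, but are neither listed nor needed, are in the scene too. Leave any turquoise look-alike of the knife alone.

How it is judged:
By the outcome, as a careful person would: the job done as asked, in the order asked, and still so for the second after the job is handed in, with the robot touching nothing.
It also fails if it takes over 34 s, if anything falls off the work surface, if the arm or the gripper's body presses on something with over 40 N, if the wrist force passes 120 N, or if a joint passes its speed limit or range.

## Working session

There is one attempt and no reset: what is moved stays moved. The work goes in short steps, Python scripts to look and compute and a tool call to move; the robot and the scene stay as the last step left them, time stands still between calls to the robot, and variables do not carry over. Pictures are saved under pics/ and viewed, about 8 in all and at most 12, crops included, and the job is handed in when it is done.

Besides the shell and the picture viewer there is one more tool, called after "Call:" in YAML: its name, and indented under it one key for each argument. apply_moves: Moves the arm, as the interface text tells. Shifts and turns lie within -1 to 1; 1 stands for 0.04 m of shift or 5 degrees of turn. Its arguments: {"type":"object","properties":{"commands":{"type":"array"},"claw":{"type":"number"}},"required":["commands"]}

```bash
mkdir -p pics
python3 - <<'E'
from cell import readout, eyes
import cv2,pickle
s=readout.read_state(); print({k:(s[k]) for k in('clock','eef_pos','tool_rot','width','force')})
d={}
for n in('scene','top'):
    d[n]=eyes.get_image(n); cv2.imwrite(f'pics/{n}0.png',cv2.resize(d[n]['image'][:,:,::-1],(800,600),interpolation=cv2.INTER_CUBIC))
    print(n,d[n]['mtx'],d[n]['rvec'],d[n]['tvec'])
pickle.dump(d,open('d0.pkl','wb'))
E
```

```text
{'clock': 0.0, 'eef_pos': array([ 161.85132192, -628.88523658,  230.41307135]), 'tool_rot': array([-1.57081   ,  0.00185251, -1.31892927]), 'width': 85.09647325251686, 'force': array([-0.14845619,  0.4153864 ,  0.14793838])}
scene [[381.9684297    0.         252.54955578]
 [  0.         381.9684297  191.65376258]
 [  0.           0.           1.        ]] [ 0.63757334  2.63529146 -1.20374741] [ 554.25244594 -111.65257097  866.21231696]
top [[478.46266287   0.         255.47548345]
 [  0.         478.46266287 186.64768233]
 [  0.           0.           1.        ]] [ 2.0952922  -2.12270847  0.15024618] [-33.06565951 576.3278024  778.34401812]
```

View pics/scene0.png

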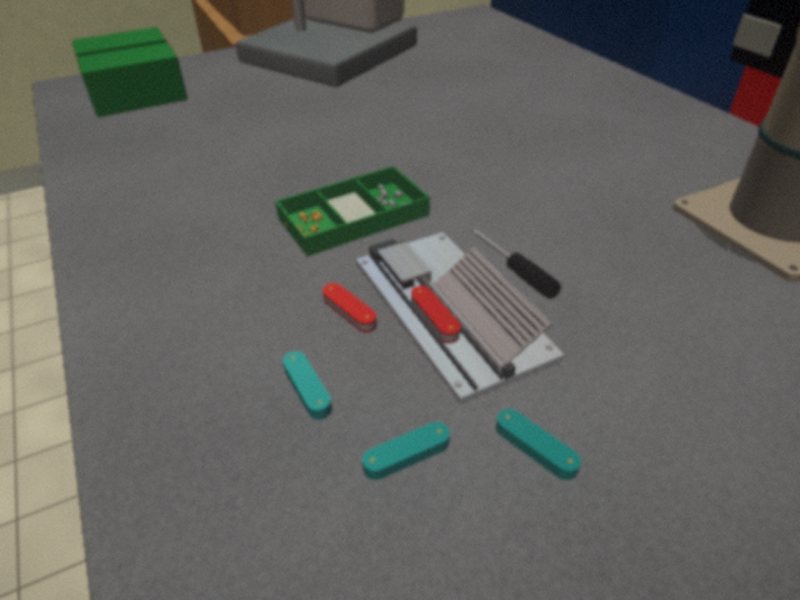

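View pics/top0.png

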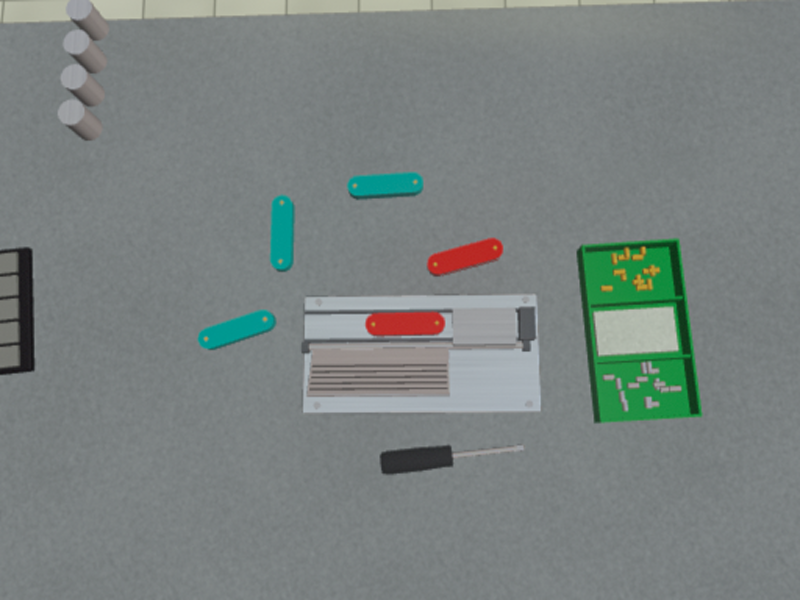

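The lane knife is the red one at top-view (405,324), lying between the rails before the flap. The other red one, at (465,257), is the spare on the bench, and the three turquoise ones are look-alikes. Next I'll measure the nest and knife and make one confirming crop.

```bash
cat > h.py <<'E'
import numpy as np, cv2
def ray(c,uv,z):
    R=cv2.Rodrigues(c['rvec'])[0]; C=-R.T@np.ravel(c['tvec'])
    uv=np.atleast_2d(uv).astype(float); p=np.c_[uv,np.ones(len(uv))]@np.linalg.inv(c['mtx']).T@R
    return C+p*((z-C[2])/p[:,2])[:,None]
def proj(c,P): return cv2.projectPoints(np.atleast_2d(P).astype(float),c['rvec'],c['tvec'],c['mtx'],None)[0][:,0]
def reds(c):
    h=cv2.cvtColor(c['image'],cv2.COLOR_RGB2HSV)
    m=((h[...,0]<8)|(h[...,0]>172))&(h[...,1]>150)&(h[...,2]>80)
    cs=cv2.findContours(m.astype(np.uint8),0,1)[0]
    return [k for k in cs if cv2.contourArea(k)>150]
E
python3 - <<'E'
import pickle; from h import *
d=pickle.load(open('d0.pkl','rb'))
t=d['top']; im=t['image']
h=cv2.cvtColor(im,cv2.COLOR_RGB2HSV)
m=((im.min(2)>150)).astype(np.uint8)
m[:180]=0;m[270:]=0;m[:,:185]=0;m[:,350:]=0
cs=cv2.findContours(m,0,1)[0]; pts=np.vstack(cs)
r=cv2.minAreaRect(cv2.convexHull(pts)); b=cv2.boxPoints(r); print(r,b)
hp=cv2.convexHull(pts)
W=ray(t,hp[:,0],12)[:,:2]
r=cv2.minAreaRect(W.astype(np.float32)); print('plate world',r,cv2.boxPoints(r))
for n in d:
  for k in reds(d[n]):
    for z in (28,16): 
      w=ray(d[n],k[:,0],z)[:,:2].astype(np.float32); print(n,cv2.minAreaRect(k)[0],z,cv2.minAreaRect(w))
c=im[180:275,185:350,::-1]; cv2.imwrite('pics/crop1.png',cv2.resize(c,(790,455),interpolation=cv2.INTER_CUBIC))
E
```

```text
((269.12701416015625, 226.277587890625), (74.86380767822266, 151.19503784179688), 89.25594329833984) [[193.04979 189.83055]
 [344.23206 187.86714]
 [345.20422 262.7246 ]
 [194.02197 264.68805]]
plate world ((511.9422912597656, -62.229888916015625), (268.0942687988281, 133.62911987304688), 89.75093078613281) [[ 444.54565 -195.9853 ]
 [ 578.1735  -196.56621]
 [ 579.3389    71.52553]
 [ 445.71106   72.10643]]
scene (278.4588317871094, 198.5352783203125) 28 ((546.7700805664062, -42.49473571777344), (25.60563087463379, 88.85105895996094), 0.6595916748046875)
scene (278.4588317871094, 198.5352783203125) 16 ((539.9351806640625, -53.917755126953125), (26.26219367980957, 91.12919616699219), 0.6596211194992065)
scene (223.29617309570312, 194.1192169189453) 28 ((631.1951904296875, -99.60069274902344), (24.787002563476562, 88.42137145996094), 14.937943458557129)
scene (223.29617309570312, 194.1192169189453) 16 ((626.5249633789062, -112.48796081542969), (25.42253875732422, 90.68846893310547), 14.937872886657715)
scene (482.62066650390625, 61.448280334472656) 28 ((-297.323974609375, -288.00811767578125), (271.8638916015625, 65.58798217773438), 32.99114990234375)
scene (482.62066650390625, 61.448280334472656) 16 ((-325.80157470703125, -305.72607421875), (278.8345031738281, 67.2696762084961), 32.99114990234375)
top (258.5, 206.5) 28 ((544.3828735351562, -44.60154724121094), (86.8407974243164, 23.254064559936523), 89.17382049560547)
top (258.5, 206.5) 16 ((546.0692749023438, -44.21632385253906), (88.08253479003906, 23.586597442626953), 89.17405700683594)
top (297.2692565917969, 163.65383911132812) 28 ((620.8662719726562, -115.07705688476562), (24.43672752380371, 88.54806518554688), 14.578693389892578)
top (297.2692565917969, 163.65383911132812) 16 ((623.64599609375, -115.69947052001953), (24.786178588867188, 89.814208984375), 14.578595161437988)
```

View pics/crop1.png

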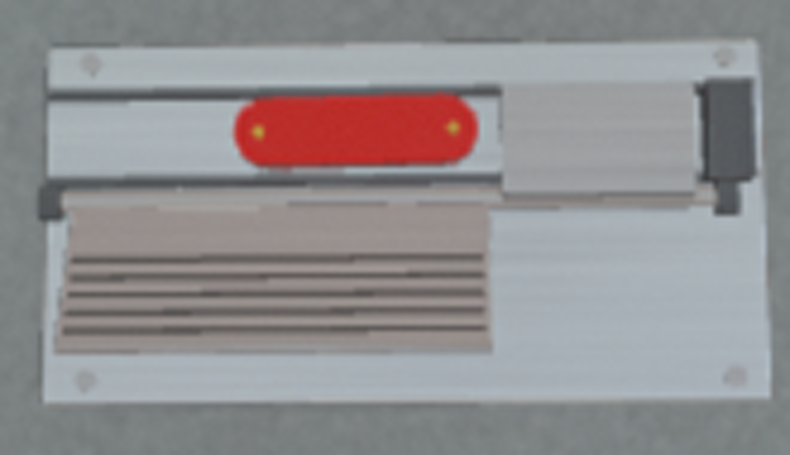

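The crop confirms it: the red knife at crop (355,130) lies in the lane just short of the flap at (600,135). Nest x = world −y and nest y = world +x, with the nest origin at about (543.7, −99). The knife origin is at nest x ≈ −55. I'll swing the arm over now.

Call:
apply_moves:
  commands:
    - [[-0.18,0,1,0,-0.76,0],[-0.18,0,1,0,-0.76,0],[-0.18,0,1,0,-0.76,0],[-0.18,0,1,0,-0.76,0],[-0.18,0,1,0,-0.76,0],[-0.18,0,1,0,-0.76,0],[-0.18,0,1,0,-0.76,0],[-0.18,0,1,0,-0.76,0]]
  claw: 58

```text
clock: 0.77
eef_pos: [409.9, -434.3, 223.9]
tool_rot: [-1.58, 0.008, -0.788]
force: [1.6, -1.0, -0.0]
width: 58.1
```

Call:
apply_moves:
  commands:
    - [[-0.18,-0.1,1,0,-0.76,0],[-0.18,-0.1,1,0,-0.76,0],[-0.18,-0.05,1,0,-0.76,0],[-0.18,0,1,0,-0.76,0],[-0.18,0,1,0,-0.76,0],[-0.18,0,1,0,-0.76,0],[-0.18,0,1,0,-0.76,0],[-0.18,0,1,0,-0.76,0]]

```text
clock: 1.43
eef_pos: [528.7, -127.5, 230.0]
tool_rot: [-1.572, 0.011, -0.229]
force: [0.9, 0.5, -0.5]
width: 57.8
```

Call:
apply_moves:
  commands:
    - [[-0.18,0,1,0,-0.76,0],[-0.18,0,1,0,-0.76,0],[-0.18,0,0.9,0,-0.76,0],[0,0,0,0,0,0]]

```text
clock: 1.77
eef_pos: [525.5, 4.8, 229.7]
tool_rot: [-1.563, 0.011, -0.005]
force: [-0.7, 1.5, -0.1]
width: 58.1
```

Call:
apply_moves:
  commands:
    - [[-0.42,0.5,0.5,-0.09,0,-0.12],[0,0.9,0,0,0,0],[0,0.9,0,0,0,0],[0,0.9,0,0,0,0],[0,0,0,0,0,0],[0,0,0,0,0,0]]

```text
clock: 2.27
eef_pos: [510.5, 30.8, 99.7]
tool_rot: [-1.569, -0.006, 0.003]
force: [0.7, 0.2, 0.2]
width: 58.0
```

Run:
```python
from cell import readout, eyes
from h import *
s=readout.read_state(); print(s['clock'],s['eef_pos'],s['tool_rot'],s['width'],s['force'])
a=eyes.get_image('top');b=eyes.get_image('scene')
p=proj(a,s['eef_pos'])[0];q=proj(b,s['eef_pos'])[0];print(p,q)
A=a['image'][150:290,150:336,::-1];B=b['image'][110:250,200:386,::-1]
cv2.imwrite('pics/c2.png',np.hstack([cv2.resize(k,None,fx=2.1,fy=3*.7,interpolation=2) for k in(A,B)]))
```

```text
2.2667 [510.47023849  30.79636178  99.7018863 ] [-1.56876046 -0.00583502  0.00321601] 58.042200479302075 [0.66434197 0.15770384 0.23488217]
[210.567498   221.80358206] [321.40852717 184.51199157]
```

View pics/c2.png

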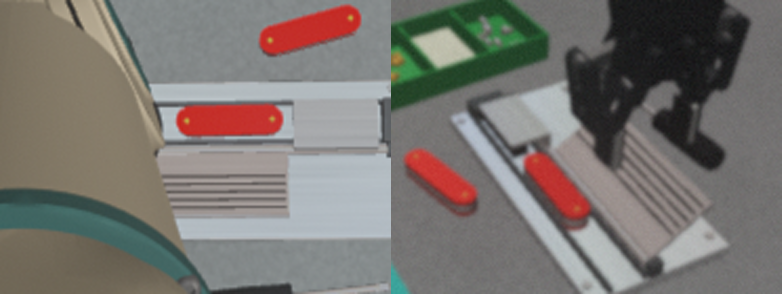

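The scene half shows the gripper over the tail end: lane finger at crop (610,160), paddle finger at (700,160), flap shut and knife untouched. Next I'll press down and watch the force.

Call:
apply_moves:
  commands:
    - [[-0.07,0.6,0,0,0,0.06],[0,0.5,0,0,0,0],[0,0.3,0,0,0,0],[0,0.2,0,0,0,0],[0,0,0,0,0,0]]

```text
clock: 2.78
eef_pos: [519.1, 29.6, 45.9]
tool_rot: [-1.567, -0.025, -0.003]
force: [-0.6, -0.1, -0.9]
width: 58.1
```

Call:
apply_moves:
  commands:
    - [[0,0.15,0,0,0,0],[0,0,0,0,0,0]]

```text
clock: 2.95
eef_pos: [521.6, 29.3, 42.3]
tool_rot: [-1.567, -0.03, -0.004]
force: [-0.2, 0.5, 0.5]
width: 58.0
```

Run:
```python
from cell import readout
s=readout.read_state(); print(s['qpos'].round(3),s['qd'].round(3),s['force'],s['torque'],s['tau'].round(1))
```

```text
[ 0.02   0.744 -0.194  2.039  0.379  0.361 -0.481] [ 0.012 -0.048 -0.012 -0.019 -0.009  0.023  0.009] [-0.21896056  0.48765046  0.54865164] [-0.06394773  0.08671018 -0.00902083] [ -0.2 -50.7  -1.9  -8.6   0.1  -0.3  -0. ]
```

Call:
apply_moves:
  commands:
    - [[-0.33,-0.05,0,0,0,0.3],[0,0,0,0,0,0]]

```text
clock: 3.12
eef_pos: [509.2, 29.4, 45.8]
tool_rot: [-1.567, -0.006, -0.004]
force: [-0.4, 0.3, 1.4]
width: 58.0
```

Run:
```python
from cell import readout
s=readout.read_state(); print(s['eef_pos'],s['tool_rot'],s['qpos'].round(3),s['qd'].round(3),s['force'])
```

```text
[509.21615829  29.42253029  45.76889884] [-1.56669794 -0.00578579 -0.0038488 ] [ 0.029  0.735 -0.209  2.048  0.37   0.387 -0.474] [ 0.    -0.011  0.004 -0.038  0.01  -0.026 -0.005] [-0.40466128  0.27320657  1.35100239]
```

Call:
apply_moves:
  commands:
    - [[-0.08,0.2,0,0,0,0.1],[-0.08,0.2,0,0,0,0.1],[0,0,0,0,0,0]]

```text
clock: 3.37
eef_pos: [503.5, 29.7, 31.1]
tool_rot: [-1.566, 0.009, -0.004]
force: [0.4, 0.1, 3.1]
width: 58.1
```

Call:
apply_moves:
  commands:
    - [[0.08,0.17,0,0,0,-0.1],[0,0,0,0,0,0]]

```text
clock: 3.53
eef_pos: [506.3, 29.6, 23.7]
tool_rot: [-1.566, 0.001, -0.004]
force: [1.4, -0.3, 3.5]
width: 57.7
```

```bash
cat > look.py <<'E'
import sys
from cell import readout, eyes
from h import *
s=readout.read_state(); print(s['clock'],s['eef_pos'],s['tool_rot'],s['width'],s['force'],s['qpos'].round(3))
b=eyes.get_image('scene')
for k in reds(b):
    r=cv2.minAreaRect(k)
    if r[0][0]<400: print('red',r[0],ray(b,r[0],22)[0])
O=np.array([543.7,-99,0])
N=lambda x,y,z:O+[y-.0043*x,-x,z]
print('tcp nest x',-(s['eef_pos'][1]+99),'y',s['eef_pos'][0]-543.7)
B=b['image'][130:250,210:370,::-1]
cv2.imwrite(sys.argv[1],cv2.resize(B,None,fx=5,fy=5,interpolation=2))
E
python3 look.py pics/c3.png
```

```text
3.5333 [506.26049795  29.60844773  23.72687402] [-1.56622308e+00  1.44411060e-03 -4.27309007e-03] 57.6908208649627 [ 1.43898233 -0.31628791  3.45566893] [ 0.014  0.775 -0.187  2.055  0.382  0.343 -0.487]
red (278.65692138671875, 198.36724853515625) [543.03844788 -46.06600781  22.        ]
red (223.4512481689453, 194.06100463867188) [ 628.51462786 -104.91285309   22.        ]
tcp nest x -128.60844772826562 y -37.439502047792416
```

View pics/c3.png

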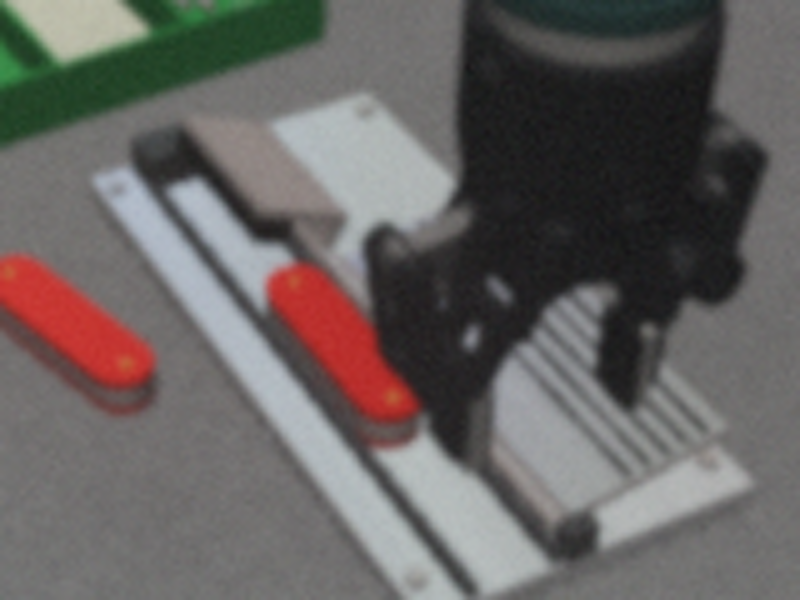

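The flap is mostly open (crop 260,170), the paddle finger tip is at (635,405) on the ribs, and the lane finger tip is at (470,465) behind the knife tail.

Run:
```python
import pickle; from h import *
b=pickle.load(open('d0.pkl','rb'))['scene']
for u,v in((450,455),(470,465),(490,452),(470,445),(610,395),(635,405),(655,380)):
  for z in(18,23):
    w=ray(b,[210+u/5,130+v/5],z)[0]; print(u,v,z,'nest x %.0f y %.0f'%(-(w[1]+99),w[0]-543.7))
```

```text
450 455 18 nest x -118 y -7
450 455 23 nest x -122 y -4
470 465 18 nest x -125 y -10
470 465 23 nest x -129 y -7
490 452 18 nest x -123 y -20
490 452 23 nest x -127 y -17
470 445 18 nest x -117 y -15
470 445 23 nest x -121 y -12
610 395 18 nest x -119 y -73
610 395 23 nest x -123 y -70
635 405 18 nest x -127 y -78
635 405 23 nest x -131 y -75
655 380 18 nest x -120 y -92
655 380 23 nest x -124 y -89
```

Reading the tips in the picture, they sit about 5 mm behind the TCP because the pads are part-open, so tip z ≈ 28. I'll press further, to the hard stop.

Call:
apply_moves:
  commands:
    - [[-0.02,0.12,0,0,0,0.03],[0,0,0,0,0,0]]

```text
clock: 3.75
eef_pos: [505.6, 29.6, 19.7]
tool_rot: [-1.567, 0.004, -0.004]
force: [-0.1, 0.7, 4.3]
width: 58.5
```

Call:
apply_moves:
  commands:
    - [[0,0.08,0,0,0,0],[0,0,0,0,0,0]]

```text
clock: 3.92
eef_pos: [505.2, 29.6, 16.8]
tool_rot: [-1.567, 0.005, -0.004]
force: [0.2, -0.2, 4.1]
width: 58.1
```

Call:
apply_moves:
  commands:
    - [[0.06,0.06,0,0,0,0],[0,0,0,0,0,0]]

```text
clock: 4.08
eef_pos: [506.2, 29.5, 14.7]
tool_rot: [-1.568, 0.008, -0.004]
force: [1.2, -0.8, 4.6]
width: 57.8
```

Call:
apply_moves:
  commands:
    - [[0,0.06,0,0,0,0],[0,0,0,0,0,0]]

```text
clock: 4.25
eef_pos: [506.3, 29.4, 14.1]
tool_rot: [-1.568, 0.007, -0.004]
force: [-2.4, 0.1, 6.1]
width: 57.5
```

```bash
python3 look.py pics/c4.png
```

```text
4.25 [506.32389373  29.43236637  14.08237198] [-1.56842685  0.00695887 -0.00394746] 57.46517544709382 [-2.35063168  0.11244541  6.1119178 ] [ 0.008  0.795 -0.179  2.052  0.388  0.333 -0.492]
red (278.3985290527344, 198.2648468017578) [543.32002599 -46.53356756  22.        ]
red (223.4512481689453, 194.06100463867188) [ 628.51462786 -104.91285309   22.        ]
tcp nest x -128.43236636536605 y -37.376106269767945
```

View pics/c4.png

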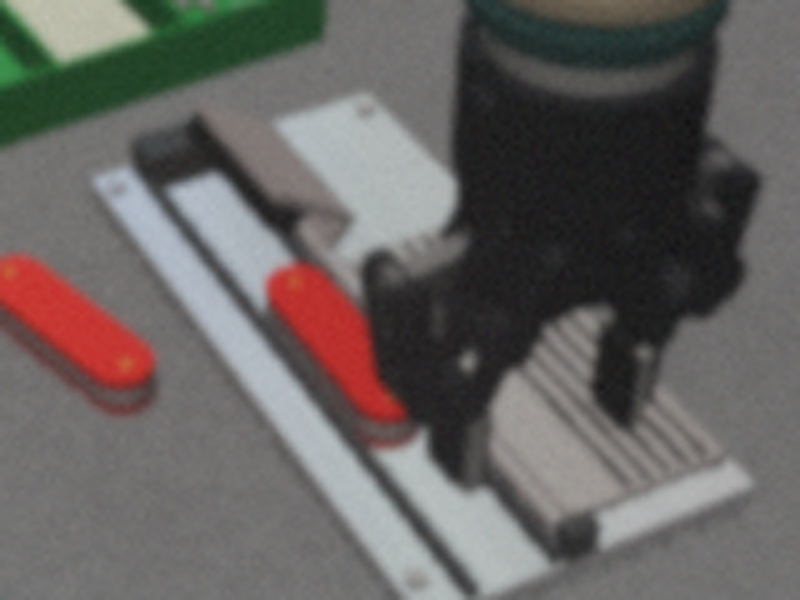

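At the hard stop now: paddle level, flap fully up (crop 270,160), lane finger tip at (465,485) and knife tail at (395,420). I'll push along the lane with a small down bias.

Call:
apply_moves:
  commands:
    - [[0.02,0.02,-0.2,0,0,0],[0,0.02,-0.2,0,0,0],[0,0.02,-0.2,0,0,0]]

```text
clock: 4.55
eef_pos: [508.9, 15.1, 14.2]
tool_rot: [-1.557, 0.0, 0.003]
force: [-1.3, 6.9, 10.0]
width: 58.3
```

Call:
apply_moves:
  commands:
    - [[0,0.02,-0.2,0,0,0],[0,0.02,-0.2,0,0,0],[0,0.02,-0.2,0,0,0]]

```text
clock: 4.8
eef_pos: [511.3, 2.2, 14.4]
tool_rot: [-1.543, -0.007, 0.009]
force: [-2.3, 8.7, 11.6]
width: 57.9
```

Call:
apply_moves:
  commands:
    - [[-0.06,0.02,-0.2,-0.15,0.05,0.05],[-0.06,0.02,-0.2,-0.15,0.05,0.05],[-0.03,0.02,-0.2,-0.15,0.05,0]]

```text
clock: 5.05
eef_pos: [510.8, -12.8, 14.6]
tool_rot: [-1.57, -0.011, -0.0]
force: [-0.8, 7.4, 8.8]
width: 58.1
```

```bash
python3 look.py pics/c5.png
```

```text
5.05 [510.82346153 -12.79131873  14.60556481] [-1.56992429e+00 -1.12679108e-02 -2.66073000e-04] 58.13380385037418 [-0.78541695  7.44040514  8.84389458] [ 0.089  0.792 -0.178  2.059  0.421  0.313 -0.438]
red (223.32308959960938, 194.08460998535156) [ 628.75433778 -104.9642189    22.        ]
red (270.6482849121094, 189.59779357910156) [544.17581881 -74.67634254  22.        ]
tcp nest x -86.20868127487509 y -32.876538473857295
```

View pics/c5.png

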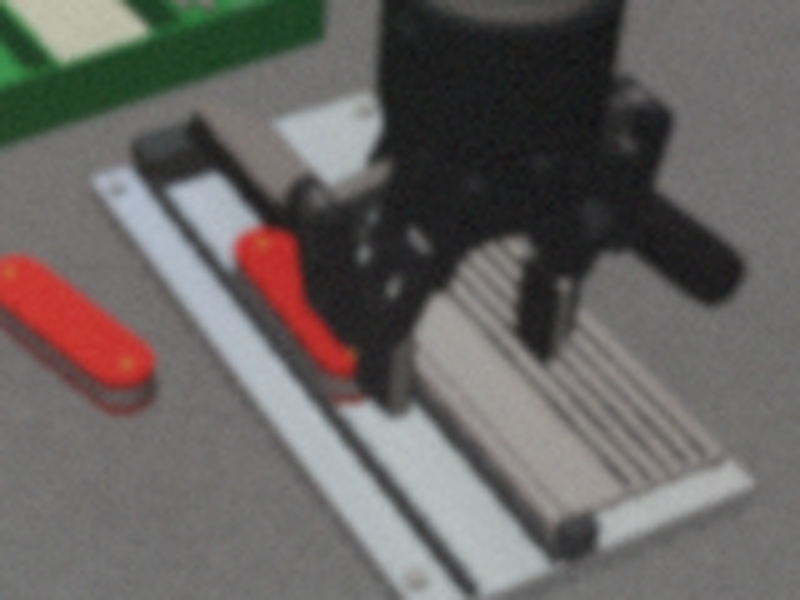

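The knife is moving (tail at crop 345,385), with the flap open and the paddle level. I'll continue.

Call:
apply_moves:
  commands:
    - [[-0.08,0.02,-0.2,-0.08,0,0.08],[-0.06,0.02,-0.2,-0.08,0,0.05],[-0.04,0.02,-0.2,-0.08,0,0.05],[-0.04,0.02,-0.2,-0.08,0,0.03]]

```text
clock: 5.43
eef_pos: [508.5, -34.7, 14.6]
tool_rot: [-1.586, -0.008, 0.008]
force: [-0.5, 5.6, 6.5]
width: 58.0
```

Call:
apply_moves:
  commands:
    - [[-0.04,0.02,-0.2,-0.08,0,0.05],[-0.04,0.02,-0.2,-0.08,0,0.05],[-0.04,0.02,-0.2,-0.08,0,0.05]]

```text
clock: 5.68
eef_pos: [507.9, -51.6, 14.6]
tool_rot: [-1.599, -0.004, 0.013]
force: [0.5, 4.2, 5.4]
width: 58.0
```

Call:
apply_moves:
  commands:
    - [[0,0.03,-0.2,0.12,0.05,0],[0,0.03,-0.2,0.12,0.05,0]]

```text
clock: 5.85
eef_pos: [509.5, -58.8, 14.3]
tool_rot: [-1.568, -0.008, 0.011]
force: [-3.2, 13.8, 17.6]
width: 58.2
```

Call:
apply_moves:
  commands:
    - [[0,0.03,-0.18,0.05,0.03,0]]

```text
clock: 5.93
eef_pos: [510.0, -60.7, 14.4]
tool_rot: [-1.557, -0.01, 0.011]
force: [-4.2, 13.0, 18.2]
width: 58.1
```

Call:
apply_moves:
  commands:
    - [[0,0.03,-0.18,0,0.03,0]]

```text
clock: 6.02
eef_pos: [510.3, -62.3, 14.4]
tool_rot: [-1.55, -0.012, 0.011]
force: [-3.1, 13.7, 17.6]
width: 58.2
```

Call:
apply_moves:
  commands:
    - [[-0.04,0,-0.2,-0.1,0,0.04],[-0.04,0,-0.2,-0.1,0,0.04]]

```text
clock: 6.18
eef_pos: [509.7, -71.2, 15.9]
tool_rot: [-1.559, -0.011, 0.016]
force: [-0.6, 17.5, 5.6]
width: 57.9
```

```bash
python3 look.py pics/c6.png
```

```text
6.1833 [509.72731326 -71.19668643  15.87465603] [-1.55873949 -0.01098911  0.01561846] 57.86184444118386 [-0.56469074 17.46880078  5.61673709] [ 0.239  0.796 -0.22   2.045  0.451  0.334 -0.328]
red (223.3902587890625, 194.01220703125) [ 628.56091776 -105.09372612   22.        ]
red (254.91465759277344, 172.76829528808594) [ 547.18256097 -134.48674569   22.        ]
tcp nest x -27.803313569716252 y -33.9726867367371
```

View pics/c6.png

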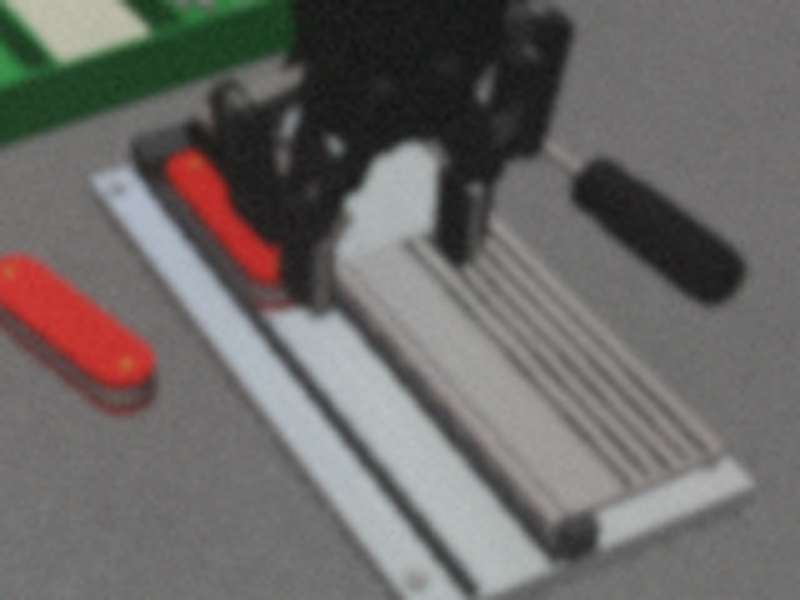

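The knife's nose is at the stop (crop 180,155), and the side force is up to 17 N at the predicted TCP nest x of −27.8. One more firm push will confirm it's home.

Call:
apply_moves:
  commands:
    - [[-0.02,0.01,-0.2,-0.1,0,0.04],[-0.02,0.01,-0.2,-0.1,0,0.04]]

```text
clock: 6.4
eef_pos: [510.2, -71.8, 15.9]
tool_rot: [-1.559, -0.01, 0.032]
force: [-2.1, 16.5, 5.0]
width: 58.0
```

Call:
apply_moves:
  commands:
    - [[0,0.02,-0.3,0,0.15,0],[0,0.02,-0.3,0,0.15,0]]

```text
clock: 6.57
eef_pos: [511.0, -72.0, 15.3]
tool_rot: [-1.534, -0.013, 0.033]
force: [-8.9, 25.4, 20.7]
width: 58.2
```

Call:
apply_moves:
  commands:
    - [[-0.02,0.02,0.15,0,0.1,0],[-0.02,0.02,0.15,0,0.1,0],[0,0,0,0,0,0]]

```text
clock: 6.82
eef_pos: [509.4, -55.7, 15.8]
tool_rot: [-1.53, -0.015, 0.022]
force: [-1.8, 1.5, 4.6]
width: 58.3
```

```bash
python3 look.py pics/c7.png
```

```text
6.8167 [509.35882259 -55.732532    15.82592833] [-1.52965834 -0.01461356  0.02150316] 58.25124138521573 [-1.8196863   1.49930552  4.55554241] [ 0.251  0.798 -0.252  2.051  0.44   0.327 -0.323]
red (223.29739379882812, 194.11338806152344) [ 628.82952835 -104.91187637   22.        ]
red (255.756103515625, 173.69512939453125) [ 547.05249342 -131.04674696   22.        ]
tcp nest x -43.267468001703485 y -34.341177412477975
```

View pics/c7.png

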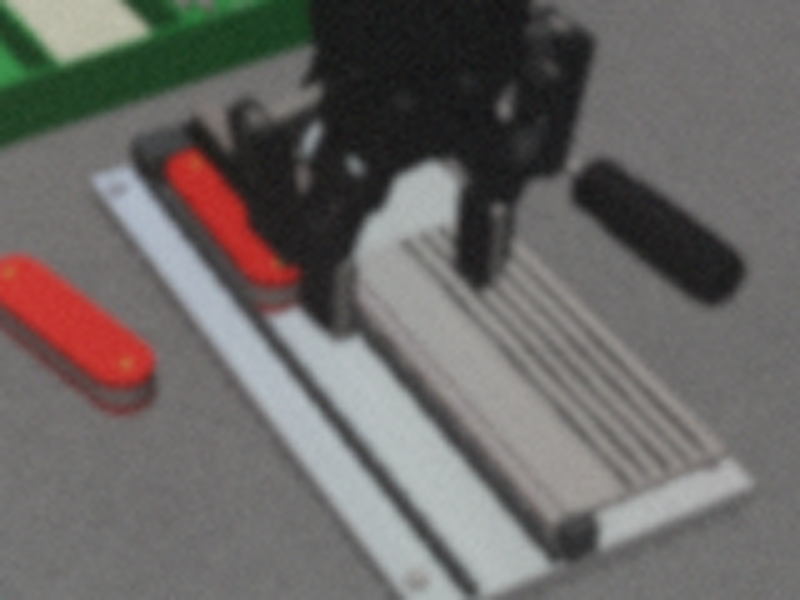

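Run:
```python
import pickle; from h import *
from cell import eyes
d=pickle.load(open('d0.pkl','rb'))['scene']
for b in(d,eyes.get_image('scene')):
  for k in reds(b):
    w=ray(b,k[:,0],24)
    if 500<w[:,0].mean()<580: print(w[:,1].min(),w[:,1].max())
h=d
for x in(75,-16): print(proj(d,[543.7,-99-x,28]),proj(d,[543.7,-99-x,14]))
```

```text
-91.17653578111089 -1.4819826607239293
-178.97160671525796 -84.22894242111454
[[247.68099828 159.48694403]] [[247.8605184 164.9118837]]
[[268.79832116 184.60140059]] [[268.72828581 190.16698301]]
```

The contour shift is 83–88 mm (84.5 needed), the nose is at the predicted stop pixel, and the push stalled at 25 N, so the knife is home. Now I'll release the paddle straight up.

Call:
apply_moves:
  commands:
    - [[0,-0.4,0,0,0,0],[0,-0.6,0,0,0,0],[0,-0.8,0,-0.2,0,0],[0,-1,0,-0.2,0,0],[0,-1,0,0,0,0],[0,-1,0,0,0,0]]

```text
clock: 7.42
eef_pos: [502.3, -62.8, 206.0]
tool_rot: [-1.563, 0.002, 0.019]
force: [1.2, -0.3, 0.1]
width: 57.8
```

Call:
apply_moves:
  commands:
    - [[-0.5,-0.5,1,0,0,0],[-0.5,0,1,0,0,0],[-0.5,0,1,0,0,0],[0,0,1,0,0,0],[0,0,1,0,0,0],[0,0,1,0,0,0],[0,0,0,0,0,0],[0,0,0,0,0,0]]

```text
clock: 8.08
eef_pos: [450.0, 172.2, 234.1]
tool_rot: [-1.565, -0.024, 0.003]
force: [0.5, -0.7, -0.4]
width: 58.3
```

```bash
python3 look.py pics/c8.png
python3 - <<'E'
from cell import eyes
from h import *
import pickle
d=pickle.load(open('d0.pkl','rb'))['top']
t=eyes.get_image('top')
for b in(d,t):
  for k in reds(b):
    w=ray(b,k[:,0],28); print(w.min(0),w.max(0))
A=t['image'][150:290,180:366,::-1];B=cv2.imread('pics/c8.png')
cv2.imwrite('pics/c9.png',np.hstack([cv2.resize(A,(400,300),interpolation=2),cv2.resize(B,(400,300))]))
E
```

```text
8.0833 [450.01710032 172.20252934 234.08025318] [-1.56452493 -0.02415764  0.00316389] 58.3133875249361 [ 0.54183776 -0.67980091 -0.40431508] [-0.082  0.405 -0.473  1.981  0.265  0.788 -0.703]
red (223.27880859375, 194.13755798339844) [ 628.88768924 -104.86528412   22.        ]
tcp nest x -271.2025293444476 y -93.68289968242863
[532.25944542 -88.08076635  28.        ] [556.43126808  -1.19354032  28.        ]
[ 600.57099725 -157.85385748   28.        ] [640.02558195 -73.12390251  28.        ]
[ 600.60253022 -157.85385748   28.        ] [640.02558195 -73.15386634  28.        ]
```

View pics/c9.png

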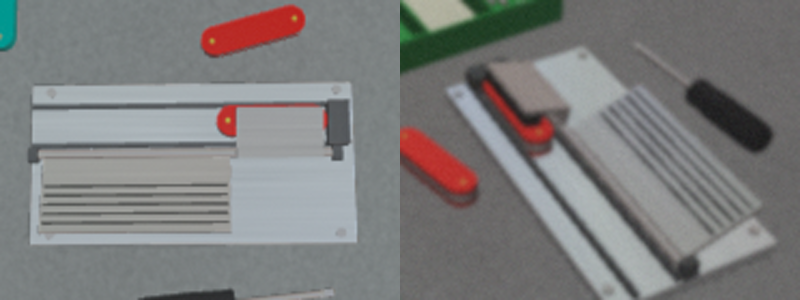

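The flap rests on the knife at half angle, the knife's nose is at the stop and its tail sticks out. Last, a numeric check of the tail, then I'll hand in.

Run:
```python
from cell import eyes
from h import *
import pickle
def tail(t):
    h=cv2.cvtColor(t['image'],cv2.COLOR_RGB2HSV)
    m=((h[...,0]<8)|(h[...,0]>172))&(h[...,1]>150)&(h[...,2]>80)
    v,u=np.nonzero(m); w=ray(t,np.c_[u,v],28); k=(w[:,0]>528)&(w[:,0]<560)&(w[:,1]>-200)&(w[:,1]<60)
    return w[k][:,1].min(),w[k][:,1].max()
a=tail(pickle.load(open('d0.pkl','rb'))['top']); t=eyes.get_image('top'); b=tail(t)
print(a,b,'travel',a[1]-b[1])
im=t['image']; row=round(proj(t,[545,-174,30])[0][1])
# dark stop block front edge at z=30
g=im[row-2:row+3].mean((0,2)); c=[(i,round(-99-ray(t,[i,row],30)[0][1],1),round(g[i])) for i in range(322,348)]
print(c)
```

```text
(np.float64(-88.08076635204976), np.float64(-1.1935403221982028)) (np.float64(-172.5648825022955), np.float64(-84.41329829073035)) travel 83.21975796853215
[(322, np.float64(57.5), 158), (323, np.float64(59.2), 158), (324, np.float64(61.0), 159), (325, np.float64(62.7), 159), (326, np.float64(64.5), 159), (327, np.float64(66.2), 159), (328, np.float64(67.9), 159), (329, np.float64(69.7), 159), (330, np.float64(71.4), 131), (331, np.float64(73.2), 96), (332, np.float64(74.9), 73), (333, np.float64(76.7), 91), (334, np.float64(78.4), 90), (335, np.float64(80.2), 89), (336, np.float64(81.9), 89), (337, np.float64(83.7), 90), (338, np.float64(85.4), 89), (339, np.float64(87.2), 89), (340, np.float64(88.9), 89), (341, np.float64(90.6), 90), (342, np.float64(92.4), 127), (343, np.float64(94.1), 183), (344, np.float64(95.9), 136), (345, np.float64(97.6), 127), (346, np.float64(99.4), 127), (347, np.float64(101.1), 128)]
```

```bash
python3 -c "
from cell import finish_job; print(finish_job())"
```

```text
the job is handed in; nothing more can be done
None
```

The knife is loaded and the job is handed in, at about 8 s on the robot clock. I held the paddle on its hard stop with one fingertip. The other fingertip pushed the knife along the lane until it stopped moving, at about 25 N of side force. I then backed off, lifted straight up and moved the arm clear.

**Final pictures:** The knife lies under the flap with its tail sticking out in front, and the flap rests on it partly open.
- **Travel:** The top view gives about 83 mm against 84.5 mm predicted, where one pixel is 1.75 mm.
- **Nose:** It sits at nest x of about 74 mm, against 75 mm for the stop. "Fully home" is therefore confirmed only to about 1–2 mm by picture, plus the stall.
- **Other objects:** The spare knife measured the same before and after. The tray and screwdriver look unmoved, but I did not measure them.

**Disagreements:** The tool drifted several mm sideways and tilted up to 2.3° during the press and push, which I corrected as I went. The scene view's before/after contours gave 83 mm at the tail and 88 mm at the nose; the finger was partly hiding the knife then. The highest force in the readings at the end of each move was about 34 N at the wrist.

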